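# Change the router bit in the collet chuck

## Task

Change the router bit in the collet chuck: swing the ring spanner counter-clockwise to its stop to loosen the collet, then lift the worn bit (blue collar) out and put it fully down in the empty hole of the wooden bit rack. Take the new bit (red collar) from the rack, push its shank down into the collet until its collar sits on the collet face, and swing the spanner back clockwise to its stop to lock it. Leave the yellow and green bits and the caliper where they are.

Things in the scene. Friction and masses are not known exactly. Their poses are not given: they have to be found in the camera images.
- chuck_stand: fixed blue block (72x72x42 mm) on a grey base plate (130x110x10 mm) that holds a collet chuck upright; its position on the bench and yaw vary. Origin on the bench under the chuck's axis, z up; the chuck's axis is this body's z axis. Steel flange of 62 mm diameter up to 68 mm above the bench, nut of 45 mm diameter from 70 to 90 mm, collet face at 92 mm.
- collet_mouth (a point): centre of the collet face (25 mm across), 92 mm above the bench, on the chuck's vertical axis. Six steel jaws with a 4 mm deep lead-in cone round a bore: 11 mm wide with the spanner at its loose stop, closed on an 8 mm shank at the tight stop. From 24 mm below the face three sprung pads drag on the shank with about 5 N, so a bit must be pushed down the last 10 mm, and be pulled out.
- spanner (a joint): angle of the collet nut with the ring spanner on it, rad: 0 = tight stop, 1.1 = loose stop; grows counter-clockwise seen from above. Stays where it is left; needs about 2 to 3 N at the handle. At 0 the handle points from the chuck's axis at 2.53 rad about z from the stand's x axis, so at angle q at 2.53 + q.
- spanner_grip (a point): point on the spanner's handle, 95 mm from the chuck's axis, 76 mm above the bench. The point's x axis points outward along the handle, z up. The handle is a level steel bar 12 mm wide, 8 mm high (72 to 80 mm above the bench), reaching 138 mm from the axis; nothing but the base plate (top at 10 mm, at most 85 mm from the axis) lies under it there.
- worn_bit: worn router bit, dark cutter, blue plastic collar; starts home in the locked collet, where it holds over 20 N. Origin: centre of the collar's underside, which rests on the face when home; z along the bit to the cutter. Below: steel shank 8 mm diameter, 34 mm long. Above: collar 22 mm diameter, 14 mm high (grasp it here), then cutter, at most 13 mm across, end 44 mm above the origin. 60 g.
- new_bit: new router bit, bright cutter, red plastic collar; the same sizes and origin as the worn bit; starts standing upright in one of the rack's holes 0, 2 or 3.
- vee_bit: bystander: router bit with yellow collar and pointed cutter (same shank and collar, end 39 mm above the origin, cutter 17 mm across), standing in the rack.
- round_bit: bystander: router bit with green collar and round-nosed cutter (same shank and collar, end 37 mm above the origin, cutter 17 mm across), standing in the rack.
- bit_rack: fixed beech block, 44x200 mm and 44 mm high, on an 8 mm plinth board (56x212 mm; within those 44 mm), its long side along its y axis, with four holes in a row along y, 50 mm apart; origin under its centre on the bench. Position and yaw vary.
- rack_hole0 (a point): mouth of the hole at y = -75 mm of the rack, in its top face, 44 mm above the bench. All holes are vertical, 10.5 mm wide with a 2.5 mm chamfer, 38 mm deep.
- rack_hole1 (a point): mouth of the hole at y = -25 mm of the rack: the one that is empty at the start.
- rack_hole2 (a point): mouth of the hole at y = +25 mm of the rack.
- rack_hole3 (a point): mouth of the hole at y = +75 mm of the rack.
- bench_vice: obstacle: green bench vice bolted to the bench behind the straight way from the chuck to the rack, never moved; origin on the bench. It fills about x -110 to +105 mm and y -65 to +65 mm of its origin, up to 150 mm high (the bar at its front, x -90 mm, up to 100 mm high): carry the bits in front of it or well above it.
- caliper: bystander: steel caliper, 75x202x11 mm, lying on the bench to the left of the chuck; origin under its centre.

How it is judged (in metres and radians):
On the way, in this order (a step that is already met when the one before it is completed fails the run):
1. the spanner is swung counter-clockwise to its loose stop (value of joint spanner above 0.95 rad), for 0.1 s.
2. the worn bit stands fully down in the rack's empty hole (distance between worn_bit and rack_hole1 below 0.004 m and angle between worn_bit's own z axis and vertical below 0.1 rad), for 0.2 s.
3. the new bit is pushed down until its collar sits on the collet face (distance between new_bit and collet_mouth below 0.003 m and angle between new_bit's own z axis and vertical below 0.08 rad), for 0.2 s.
4. the spanner is swung back to its tight stop (value of joint spanner below 0.12 rad), for 0.1 s.
At the end, for the whole second after the job is handed in: New bit upright in the collet, collar underside within 3 mm of the collet face centre; spanner within 0.12 rad of its tight stop; worn bit upright in the once empty rack hole, collar underside within 4 mm of its mouth centre; both at rest (all of step 2 and all of step 3 and value of joint spanner below 0.12 rad and linear speed of each of new_bit, worn_bit below 0.02 m/s); the robot touches nothing.
It fails at once if the yellow bit is moved by more than 15 mm (distance of vee_bit from where it was at the start of the episode above 0.015 m).
It fails at once if the green bit is moved by more than 15 mm (distance of round_bit from where it was at the start of the episode above 0.015 m).
It fails at once if the caliper is moved by more than 15 mm (distance of caliper from where it was at the start of the episode above 0.015 m).
It also fails if it takes over 72 s, if anything falls off the work surface, if the arm or the gripper's body presses on something with over 40 N, if the wrist force passes 120 N, or if a joint passes its speed limit or range.

## Robot

A 6-joint arm with a two-finger parallel gripper is mounted at the origin on a cart in front of the work surface, level with it; the furniture and walls round the work are solid. World frame = base frame: x ahead of the robot, y to its left, z up, the work surface at z = 0. Lengths are in mm, angles in degrees, forces in N, time in s.
With the tool pointing down it reaches from about 300 to 750 mm from the base axis. Payload 8.5 kg.
Tool frame: the origin (TCP) lies midway between the tips of the shut fingers; the grasp point (between the pads) lies 19 mm behind it (arm.grip_depth is the distance from the TCP to the grasp point, in mm); z points along the fingers, y is the line along which they close (so a half turn about z gives the same grasp; the last joint's range is limited). The gripper opens to 85 mm and grips with 20 to 120 N. Pads are 22 mm wide; open, the fingers measure 114 mm over their backs; the gripper's body (76 mm by 85 mm) begins 54 mm behind the grasp point. The pads swing forward as they close: fully open they stand 13 mm farther back than shut.
Start: joints at [-88.367, 21.807, 74.336, -0, 83.858, -12.336], TCP at [132.761, -533.718, 231.322] pointing down, gripper open.
Joint ranges: [-178.18, 178.18], [-50.72, 133.34], [12.68, 142.11], [-81.47, 261.47], [9.98, 163.14], [-165.26, 165.26]. Speed limits (degrees/s): [136.94, 136.94, 180, 180, 180, 180].

## Interface

Orientations are given as a 3x3 rotation matrix whose columns are the frame's x, y, z axes.
In Python, from workcell import arm gives the robot as it stands. The module is installed in compiled form; this text tells all that it offers.
- The arm moves only by the tool move_arm, never from a script. Its argument "moves" is one flat list of numbers, 5 for each row, row after row: the opening, from 0 (shut) to 1 (fully open), then the shift along the tool's x, y, z in mm, then the turn about the tool's z in rad. A call has 1 to 10 rows; each row shifts and turns the commanded pose from where the row before left it, along the tool's axes as they then stand; what a row does not reach is not made up. A row lasts 1/8 s, in which the tool goes at most 62.5 mm and 10.7 degrees, less where a joint would pass 70% of its speed; a pose out of reach is approached as far as the arm can. A call is refused whole if a number of a shift passes 62.5 or a number of a turn 0.188, either way. A call with a gripper value outside its range is refused whole. The fingers move at their own pace and stop on an object; "grip_force" is the grip in N (left out, the last holds). Time passes only in rows, so rows that do not move let the fingers close. It gives the time, the measured TCP pose, the force, the opening and the grip force at its end, in the units of the state.
- arm.state(): the state, without advancing time (a new reading comes with each control period).
- arm.grab_frame(name): name is "scene" or "top" or "wrist"; returns the picture (400x640x3 uint8, red, green, blue); there is no depth.
- arm.camera_model(name): a dict with "fx", "fy", "cx", "cy" (pixels), "dist" ([k1, k2, p1, p2, k3] as OpenCV has them; the pictures are not rectified), "pose" (4x4, takes a point from camera to world coordinates). Camera axes: x right, y down, z forward; pixel columns grow to the right and rows downward; lengths in mm; the calibration is good to about 2 mm. A picture is of the moment at which its call begins: read the wrist's pose just before it. camera_model takes no time and is no camera call; for the wrist camera it gives the pose at the moment of the call.
- arm.close_job(): hands the job in; it is judged then, once.
The state is a dict: "t": time; "joints": joint angles; "dq": joint speeds; "joint_efforts": joint torques, N m; "tool_pos": TCP position; "tcp_rot": TCP orientation; "force": force on the tool from outside, world axes, zero at the start; "moment": the same for the moment, N m; "grip_width": finger opening in mm; "grasp_force": force on a finger pad.
Only numpy, scipy, OpenCV 4.12 (cv2) and the standard library are available. Lean on these libraries where they do the work, as an engineer would, in place of code of your own. Each camera call takes 0.05 s, during which the arm holds its last target. There are 200 camera calls.

## Working session

There is one attempt and no reset: what is moved stays moved. The work goes in short steps, Python scripts to look and compute and a tool call to move; the robot and the scene stay as the last step left them, time stands still between calls to the robot, and variables do not carry over. Pictures are saved under pics/ and viewed, at most 10 in all, crops included, and the job is handed in when it is done.

Besides the shell and the picture viewer there is one more tool, called by a JSON object that holds its "method" and its "body". move_arm: Moves the arm, as the interface text tells. Its arguments: {"type":"object","properties":{"moves":{"type":"array"},"grip_force":{"type":"number"}},"required":["moves"]}

```bash
mkdir -p pics
python3 - <<'E'
from workcell import arm
import cv2,numpy as np
for n in("scene","top"):
    f=arm.grab_frame(n); cv2.imwrite(f"pics/{n}0.png",f[:,:,::-1]); m=arm.camera_model(n)
    print(n,m["fx"],m["cx"],m["cy"],m["dist"],np.round(m["pose"],3).tolist())
s=arm.state(); print(s["t"],s["tcp_rot"],s["grip_width"])
E
```

```text
scene 411.68340892472304 314.7967098120087 201.15660660340325 [-0.00264118  0.          0.          0.          0.        ] [[-0.652, -0.458, 0.605, -58.424], [-0.758, 0.407, -0.509, 620.709], [-0.013, -0.79, -0.613, 727.691], [0.0, 0.0, 0.0, 1.0]]
top 369.3358901263315 320.1427062647378 201.02811010862112 [-0.08554119  0.          0.          0.          0.        ] [[-0.002, -0.987, 0.163, 383.729], [-1.0, 0.004, 0.013, 88.422], [-0.014, -0.163, -0.987, 1258.787], [0.0, 0.0, 0.0, 1.0]]
0.1 [[ 9.70427013e-01  2.41394720e-01 -4.69386868e-05]
 [ 2.41394602e-01 -9.70426306e-01  1.19577596e-03]
 [ 2.43103467e-04 -1.17174404e-03 -9.99999284e-01]] 85.73973310791033
```

View pics/top0.png

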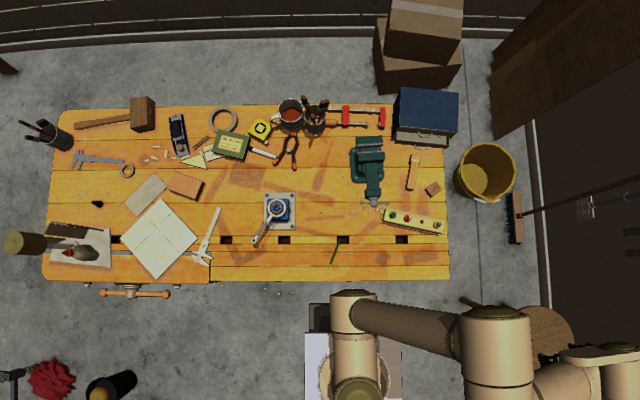

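View pics/scene0.png

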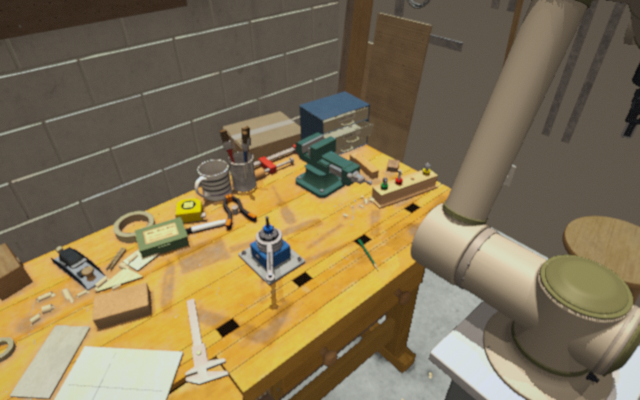

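The top view shows the chuck at about (278,209) with its handle toward (257,242). The rack runs from (385,210) to (445,230), with green at (392,216), red at (407,218), the empty hole at about (422,221) and yellow at (437,225). Next I convert these pixels to positions.

```bash
cat > h.py <<'E'
from workcell import arm
import cv2,numpy as np
def ray(m,uv):
    K=np.array([[m["fx"],0,m["cx"]],[0,m["fy"],m["cy"]],[0,0,1]])
    p=cv2.undistortPoints(np.array([[uv]],float),K,np.array(m["dist"]))[0,0]
    P=np.array(m["pose"]); d=P[:3,:3]@[p[0],p[1],1]; return P[:3,3],d/np.linalg.norm(d)
def onz(m,uv,z):
    o,d=ray(m,uv); return o+d*(z-o[2])/d[2]
def tri(m1,uv1,m2,uv2):
    a,d=ray(m1,uv1); b,e=ray(m2,uv2)
    s=np.linalg.lstsq(np.c_[d,-e],b-a,rcond=None)[0]; p,q=a+s[0]*d,b+s[1]*e
    return (p+q)/2,np.linalg.norm(p-q)
def proj(m,X):
    P=np.linalg.inv(m["pose"]); K=np.array([[m["fx"],0,m["cx"]],[0,m["fy"],m["cy"]],[0,0,1]])
    return cv2.projectPoints(np.array(X,float).reshape(-1,3),cv2.Rodrigues(P[:3,:3])[0],P[:3,3],K,np.array(m["dist"]))[0].reshape(-1,2)
HUE={"red":((0,8),(172,180)),"yellow":((24,34),),"green":((45,80),),"blue":((100,125),)}
def blobs(f,c,box,smin=130,vmin=60,amin=8):
    h=cv2.cvtColor(f,cv2.COLOR_RGB2HSV); m=np.zeros(f.shape[:2],np.uint8)
    for a,b in HUE[c]: m|=cv2.inRange(h,(a,smin,vmin),(b,255,255))
    x0,y0,x1,y1=box; k=np.zeros_like(m); k[y0:y1,x0:x1]=m[y0:y1,x0:x1]
    n,_,st,ce=cv2.connectedComponentsWithStats(k)
    return sorted([(int(st[i,4]),np.round(ce[i],1).tolist(),st[i,:4].tolist()) for i in range(1,n) if st[i,4]>=amin],reverse=True)[:4]
E
python3 - <<'E'
from h import *
t=cv2.imread("pics/top0.png")[:,:,::-1].copy(); s=cv2.imread("pics/scene0.png")[:,:,::-1].copy()
mt,ms=arm.camera_model("top"),arm.camera_model("scene")
for c in("red","yellow","green"):
    bt=blobs(t,c,(380,203,450,238),amin=4); bs=blobs(s,c,(370,160,445,205),amin=4); print(c,bt[:2],bs[:2])
    if bt: print(onz(mt,bt[0][1],55).round(1), end=" ")
    if bt and bs: print(tri(mt,bt[0][1],ms,bs[0][1]))
print("blue",blobs(t,"blue",(255,185,305,235)),blobs(s,"blue",(240,215,305,280)))
print(onz(mt,(278,209),92),onz(mt,(257,242),76), onz(ms,(268,232),106))
a=np.hstack([cv2.resize(t[185:255,245:325],None,fx=5,fy=5,interpolation=2),cv2.resize(s[205:275,230:310],None,fx=5,fy=5,interpolation=2)])
cv2.imwrite("pics/c1.png",a[:,:,::-1])
E
```

```text
red [(25, [406.8, 218.1], [405, 215, 6, 7])] [(30, [398.4, 180.7], [396, 178, 6, 7])]
[ 524.  -180.2   55. ] (array([ 523.96485426, -181.52297992,   50.87986494]), np.float64(1.4300424901783724))
yellow [(29, [444.0, 234.9], [440, 231, 8, 7]), (16, [417.8, 236.0], [414, 235, 8, 3])] [(28, [426.1, 170.5], [423, 168, 8, 6]), (13, [405.9, 168.2], [403, 166, 7, 4])]
[ 468.  -300.9   55. ] (array([ 483.0082214 , -286.94017791,   59.47546602]), np.float64(39.20939124512079))
green [(5, [393.6, 216.6], [392, 216, 4, 2]), (4, [390.5, 213.5], [390, 213, 2, 2])] [(17, [383.8, 185.7], [382, 183, 5, 5])]
[ 529.2 -136.8   55. ] (array([ 532.45311073, -135.41856823,   50.42681789]), np.float64(6.911185065827738))
blue [(82, [285.9, 210.0], [281, 199, 8, 21]), (20, [276.1, 207.1], [273, 204, 6, 6])] [(216, [281.2, 254.0], [274, 242, 16, 24]), (144, [258.9, 253.8], [251, 243, 15, 24]), (51, [267.9, 228.9], [264, 226, 9, 7])]
[550.69638503 238.75266749  92.        ] [446.32699577 306.81129041  76.        ] [539.44519167 256.96521907 106.        ]
```

View pics/c1.png

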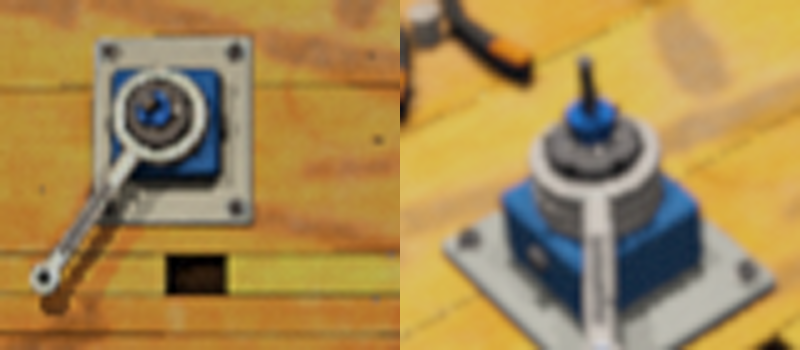

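The crop shows the blue collar in the collet and the handle pointing toward −x+y, with its end at about top px (254,241). I'll move over the rack, triangulating the chuck on the way.

Run:
```python
from h import *
mt,ms=arm.camera_model("top"),arm.camera_model("scene")
print(tri(mt,(276.1,207.1),ms,(267.9,228.9)), onz(mt,(253.8,240.4),80), onz(mt,(276.5,207.7),82))
m=arm.camera_model("wrist"); s=arm.state(); R=np.array(s["tcp_rot"]);P=np.array(m["pose"])
print(m["fx"],m["cx"],m["cy"],m["dist"],(R.T@P[:3,:3]).round(3),(R.T@(P[:3,3]-s["tool_pos"])).round(1))
```

```text
(array([556.70564271, 244.93439992,  96.59567191]), np.float64(1.5474010222722656)) [451.21317585 316.50182683  80.        ] [556.3842114  244.97245753  82.        ]
358.85987982038256 320.62360362720233 194.35651632058162 [-0.02711792  0.          0.          0.          0.        ] [[ 0.    -0.951 -0.31 ]
 [ 1.     0.    -0.   ]
 [ 0.    -0.31   0.951]] [  79.4    1.1 -141.3]
```

{"method": "move_arm", "body": {"moves": [0.4,50,-28,0,0,0.4,52,-29,0,0,0.4,52,-29,0,0,0.4,52,-29,0,0,0.4,52,-29,0,0,0.4,52,-29,0,0,0.4,50,-29,0,0,0.4,40,-25,0,0,0.4,0,0,0,0,0.4,0,0,0,0]}}

```text
t: 1.35
tool_pos: [465.8, -217.1, 231.0]
tcp_rot: [[0.97, 0.242, -0.001], [0.242, -0.97, 0.0], [-0.001, -0.0, -1.0]]
force: [0.1, -0.6, -0.5]
grip_width: 34.1
grasp_force: 0.0
```

Run:
```python
from h import *
m=arm.camera_model("wrist"); f=arm.grab_frame("wrist"); cv2.imwrite("pics/w1.png",f[:,:,::-1])
for c,z in(("red",80),("yellow",70),("green",70)):
    for b in blobs(f,c,(0,0,640,400),smin=150,amin=80): print(c,b,onz(m,b[1],52).round(1))
```

```text
red (287, [298.1, 94.1], [285, 83, 25, 25]) [ 525.  -183.3   52. ]
yellow (112, [391.2, 142.0], [385, 135, 18, 17]) [ 504.7 -273.6   52. ]
```

View pics/w1.png

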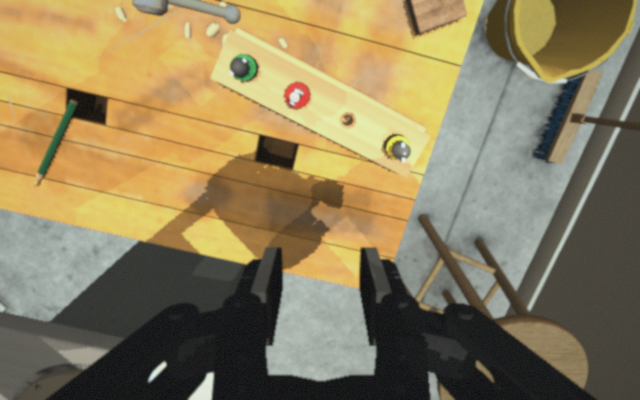

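The wrist view shows the rack with green at (243,68), red at (296,96), the empty hole at (347,120) and yellow at (397,148). I'll measure these now and refine the red one later from nearby.

Run:
```python
from h import *
m=arm.camera_model("wrist"); f=cv2.imread("pics/w1.png")[:,:,::-1].copy()
g=cv2.cvtColor(f,cv2.COLOR_RGB2GRAY)[105:135,332:363]
d=(g<110).astype(np.uint8);n,_,st,ce=cv2.connectedComponentsWithStats(d);i=1+st[1:,4].argmax();uv=ce[i]+[332,105]
H=onz(m,uv,44);print("hole1",uv,st[i],H.round(1))
h=cv2.cvtColor(f,cv2.COLOR_RGB2HSV)
P={}
for c,(x,y) in {"green":(243,68),"red":(296,96),"yellow":(397,148)}.items():
    k=np.zeros(h.shape[:2],np.uint8)
    for a,b in HUE[c]: k|=cv2.inRange(h,(a,150,60),(b,255,255))
    w=np.zeros_like(k); w[y-18:y+18,x-18:x+18]=k[y-18:y+18,x-18:x+18]
    p=cv2.findNonZero(w)
    if p is None: continue
    p=cv2.convexHull(p);(cx,cy),r=cv2.minEnclosingCircle(p); X=onz(m,(cx,cy),52);P[c]=X;print(c,round(cx,1),round(cy,1),round(r,1),X.round(1))
for a in P: print(a,np.linalg.norm((P[a]-H)[:2]).round(1))
```

```text
hole1 [348.63414634 120.02439024] [13 10  8 10 41] [ 513.3 -232.7   44. ]
red 297.0 95.0 12.6 [ 523.9 -183.    52. ]
yellow 396.0 146.5 11.6 [ 501.6 -279.5   52. ]
red 50.8
yellow 48.3
```

{"method": "move_arm", "body": {"moves": [0.4,46,-40,0,0,0.4,46,-40,0,0,0.4,46,-40,0,0,0.4,40,-48,0,0,0.4,14,-58,0,0,0.4,0,-60,0,0,0.4,-30,-52,0,0,0.4,-40,-46,0,0,0.4,-35,-46,0,0,0.4,0,0,0,0]}}

```text
t: 2.65
tool_pos: [444.5, 222.1, 231.9]
tcp_rot: [[0.97, 0.243, 0.0], [0.243, -0.97, 0.0], [0.0, -0.0, -1.0]]
force: [0.5, 0.0, -0.2]
grip_width: 34.0
grasp_force: 0.0
```

Run:
```python
from h import *
m=arm.camera_model("wrist"); f=arm.grab_frame("wrist"); cv2.imwrite("pics/w2.png",f[:,:,::-1]); np.save("w2.npy",m["pose"])
for b in blobs(f,"blue",(0,0,640,400),smin=130,amin=60): print(b,onz(m,b[1],99).round(1))
print(proj(m,[[556.5,245,106],[556.5-.827*95,245+.562*95,80]]))
```

```text
(628, [340.3, 71.7], [297, 44, 68, 41]) [529.1 227.6  99. ]
(513, [325.3, 27.0], [311, 7, 30, 35]) [555.4 245.5  99. ]
(244, [367.7, 10.2], [359, 0, 16, 34]) [573.1 219.7  99. ]
(156, [283.2, 47.3], [278, 29, 12, 33]) [535.3 271.3  99. ]
[[326.55019458  24.20953928]
 [237.44705399 114.66423795]]
```

View pics/w2.png

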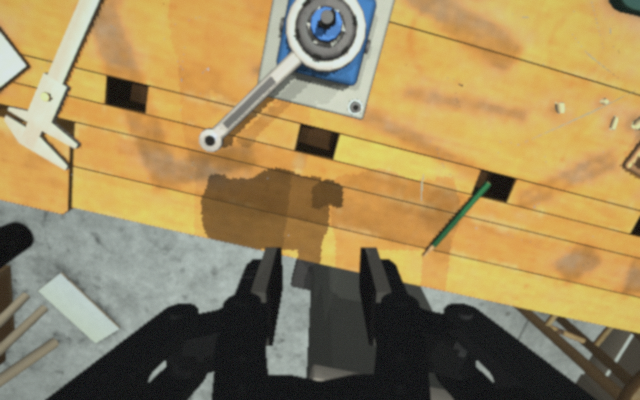

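The view shows the blue collar centred at about (326,24), matching the projected (556.5,245). The handle line from (295,60) to the eye at (210,140) passes through the projected grip point (237,115), so I'll straddle the handle there.

{"method": "move_arm", "body": {"moves": [0.4,25,-33,10,0,0.4,25,-33,10,0,0.4,0,0,10,0.169,0.4,0,0,10,0.169,0.4,0,0,10,0.169,0.4,0,0,10,0.169,0.4,0,0,10,0.169,0.4,0,0,0,0,0.4,0,0,0,0]}}

```text
t: 3.82
tool_pos: [480.3, 296.8, 161.6]
tcp_rot: [[0.826, -0.564, 0.001], [-0.564, -0.826, 0.0], [0.0, -0.0, -1.0]]
force: [0.4, -0.2, 0.2]
grip_width: 34.0
grasp_force: 0.0
```

Run:
```python
from h import *
m=arm.camera_model("wrist"); f=arm.grab_frame("wrist")
C=np.array([556.5,245]);u=np.array([-.827,.562])
for r in(60,95,131):
    p=C+u*r; q=proj(m,[[*p,80]])[0]; print(r,p,q); cv2.circle(f,tuple(int(v) for v in q),4,(255,0,0),1)
cv2.imwrite("pics/w3.png",f[:,:,::-1]); print(arm.state()["joints"])
```

```text
60 [506.88 278.72] [319.20854317 157.23410279]
95 [477.935 298.39 ] [319.39510709 209.15337396]
131 [448.163 318.622] [319.5712028  257.79146485]
[ 1.97283503e+01  2.65887698e+01  7.85829563e+01 -3.07155389e-03
  7.47870123e+01  1.44087782e+02]
```

View pics/w3.png

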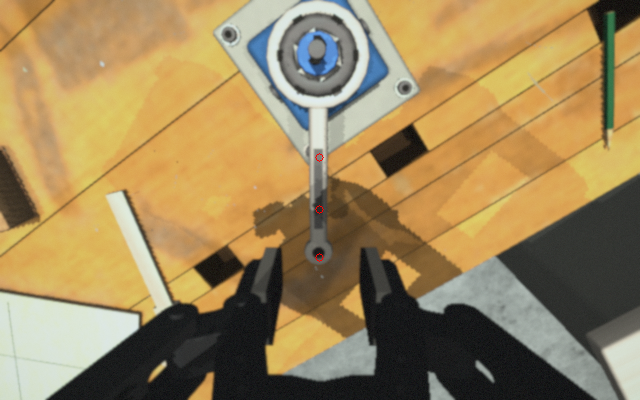

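The predicted points sit on the handle's centre line. I'll descend, close to a loose straddle and start the swing.

{"method": "move_arm", "body": {"moves": [0.4,0,0,40,0,0.4,0,0,40,0,0.4,0,0,21,0,0.24,0,0,0,0,0.24,0,0,0,0,0.24,0.7,8,0,-0.0875,0.24,1.4,16,0,-0.175,0.24,1.4,16,0,-0.175,0.24,1.4,16,0,-0.175,0.24,1.4,16,0,-0.175]}}

```text
t: 5.12
tool_pos: [466.0, 228.5, 62.0]
tcp_rot: [[0.981, 0.191, 0.004], [0.191, -0.981, 0.002], [0.004, -0.001, -1.0]]
force: [2.1, 3.2, 1.3]
grip_width: 20.7
grasp_force: 1.3
```

{"method": "move_arm", "body": {"moves": [0.24,1.4,16,0,-0.175,0.24,0.8,10,0,-0.11,0.24,0.2,5,0,-0.055,0.24,0,0,0,0]}}

```text
t: 5.62
tool_pos: [477.0, 199.4, 61.5]
tcp_rot: [[0.865, 0.502, 0.002], [0.502, -0.865, 0.0], [0.002, 0.001, -1.0]]
force: [0.3, -0.5, 0.7]
grip_width: 20.2
grasp_force: 0.0
```

{"method": "move_arm", "body": {"moves": [0.24,0.2,3,0,-0.03,0.24,0,2,0,0,0.24,0,1,0,0]}}

```text
t: 6.0
tool_pos: [477.5, 198.4, 61.1]
tcp_rot: [[0.85, 0.527, -0.003], [0.527, -0.85, 0.008], [0.002, -0.008, -1.0]]
force: [-10.6, 27.0, 8.2]
grip_width: 20.6
grasp_force: 14.9
```

{"method": "move_arm", "body": {"moves": [0.35,0,-4,0,0,0.4,0,0,-50,0,0.5,0,0,-60,0,0.5,46,3,-15,0,0.5,46,3,0,0,0.5,0,0,0,-0.16,0.5,0,0,0,-0.16,0.5,0,0,0,-0.16,0.5,0,0,0,-0.16,0.5,0,0,0,-0.16]}}

```text
t: 7.25
tool_pos: [558.7, 241.2, 185.6]
tcp_rot: [[0.208, 0.978, 0.0], [0.978, -0.208, -0.0], [-0.0, 0.0, -1.0]]
force: [-0.5, 0.1, -0.4]
grip_width: 42.6
grasp_force: 0.0
```

Run:
```python
from h import *
m=arm.camera_model("wrist"); f=arm.grab_frame("wrist"); s=arm.state(); print(s["tool_pos"],np.round(s["tcp_rot"],3).tolist())
h=cv2.cvtColor(f,cv2.COLOR_RGB2HSV)
q=proj(m,[[556.5,245,106],[556.5,245,136]]); print(q); 
for b in blobs(f,"blue",(0,0,640,400),amin=60): print(b,onz(m,b[1],99).round(1))
for p in q: cv2.circle(f,tuple(int(v) for v in p),4,(255,0,0),1)
a=2.53-2.53; ang=np.deg2rad(145.8)+1.1
for r in(60,95,131): cv2.circle(f,tuple(int(v) for v in proj(m,[[556.5+r*np.cos(ang),245+r*np.sin(ang),80]])[0]),3,(255,0,0),1)
cv2.imwrite("pics/w4.png",f[:,:,::-1])
```

```text
[558.67437236 241.20627807 185.57522107] [[0.202, 0.979, 0.0], [0.979, -0.202, -0.0], [-0.0, 0.0, -1.0]]
[[315.6947107  199.03684417]
 [314.97948761 215.9747801 ]]
(1818, [319.4, 147.0], [267, 120, 99, 88]) [565.7 276.6  99. ]
(516, [319.4, 191.7], [304, 180, 32, 28]) [559.4 247.2  99. ]
```

View pics/w4.png

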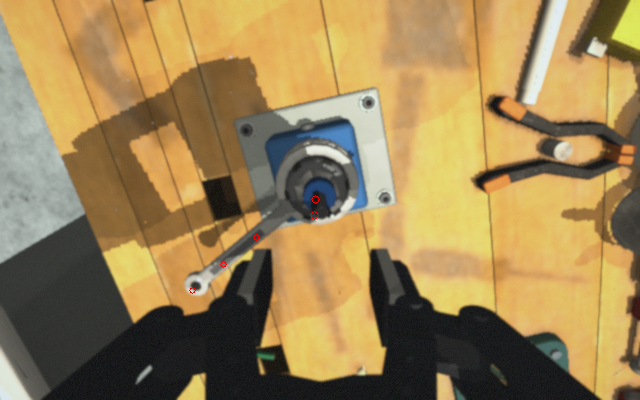

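The view shows the handle at the loose stop and the collar at about (320,192), which suggests the axis is about 1 mm further in +x. I'll descend around the collar and close gently, using the force to check centring.

{"method": "move_arm", "body": {"grip_force": 30, "moves": [0.5,3.5,-1.5,40,0,0.5,0,0,35,0,0.5,0,0,16,0,0.5,0,0,0,0,0.3,0,0,0,0,0.3,0,0,0,0]}}

```text
t: 8.05
tool_pos: [558.5, 245.1, 95.6]
tcp_rot: [[0.213, 0.977, 0.002], [0.977, -0.213, 0.0], [0.001, 0.002, -1.0]]
force: [-0.2, 0.2, -0.4]
grip_width: 25.7
grasp_force: 0.0
```

Run:
```python
from h import *
m=arm.camera_model("wrist"); f=arm.grab_frame("wrist"); s=arm.state(); print(s["tool_pos"],s["force"],s["grip_width"])
print(proj(m,[[557,245,106],[557,245,136]]))
for b in blobs(f,"blue",(0,0,640,400),amin=60): print(b,onz(m,b[1],102).round(1))
cv2.imwrite("pics/w5.png",cv2.resize(f[100:400,160:480],None,fx=1.8,fy=1.8)[:,:,::-1])
```

```text
[558.3417434  245.11871342  95.38147873] [ 0.15178496 -0.1770746  -1.34197355] 25.52639051234776
[[316.44586187 277.2385776 ]
 [315.55886406 324.1742118 ]]
(3948, [315.9, 177.6], [244, 142, 143, 121]) [565.8 285.8 102. ]
(1277, [321.1, 266.0], [296, 247, 51, 44]) [559.5 247.5 102. ]
```

View pics/w5.png

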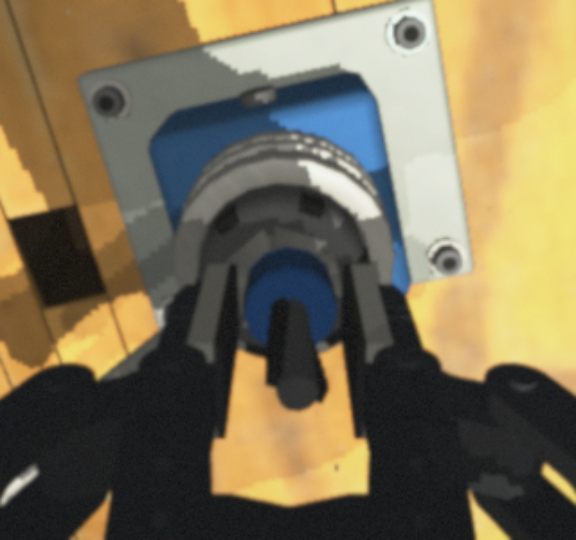

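The collar lies between the pads, centred to within about 1 mm. I'll close on it.

{"method": "move_arm", "body": {"grip_force": 50, "moves": [0.3,0,0,1.5,0,0.1,0,0,0,0,0.1,0,0,0,0,0.1,0,0,0,0]}}

```text
t: 8.6
tool_pos: [557.9, 245.1, 93.0]
tcp_rot: [[0.213, 0.977, 0.0], [0.977, -0.213, 0.0], [0.0, 0.0, -1.0]]
force: [-1.5, -0.1, 3.5]
grip_width: 18.7
grasp_force: 48.8
```

{"method": "move_arm", "body": {"moves": [0.1,0,0,-5,0,0.1,0,0,-5,0,0.1,0,0,-10,0,0.1,0,0,-10,0,0.1,0,0,-15,0,0.1,0,0,-25,0,0.1,0,0,-25,0,0.1,0,0,0,0]}}

```text
t: 9.6
tool_pos: [558.7, 245.2, 190.2]
tcp_rot: [[0.213, 0.977, 0.005], [0.977, -0.213, 0.001], [0.002, 0.004, -1.0]]
force: [0.9, -0.1, -0.7]
grip_width: 18.2
grasp_force: 49.1
```

Run:
```python
from h import *
m=arm.camera_model("wrist"); f=arm.grab_frame("wrist"); s=arm.state(); np.save("p6.npy",m["pose"])
cv2.imwrite("w6raw.png",f[:,:,::-1])
g=np.hstack([f[100:400,160:480],arm.grab_frame("scene")[130:280,190:350].repeat(2,0).repeat(2,1)])
print(s["tool_pos"],s["force"],s["grip_width"])
for b in blobs(f,"blue",(0,0,640,400),amin=60): print(b)
T=np.array(s["tool_pos"]); print(proj(m,[T+[0,0,d] for d in(-1,13,43)]))
cv2.imwrite("pics/w6.png",cv2.resize(g,None,fx=1.25,fy=1.25)[:,:,::-1])
```

```text
[558.01888348 245.08990979 188.46215419] [ 0.18775192 -0.51051685 -0.41002897] 18.646242471490833
(1761, [319.1, 150.8], [268, 125, 98, 86])
(1170, [321.2, 267.7], [298, 249, 46, 44])
[[318.52468099 261.52090442]
 [318.444336   277.95461307]
 [318.21388877 325.3256914 ]]
```

View pics/w6.png

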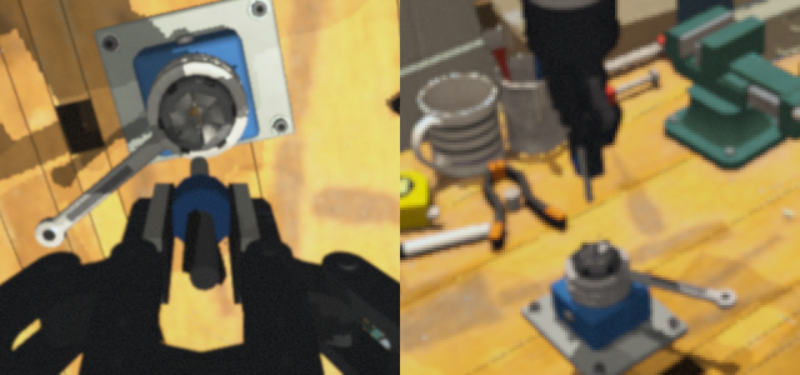

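The bit is out of the collet and held upright, and the collet mouth is visible at about px (318,190). I'll carry the bit in front of the vice to above the hole and measure relative to the collet so that camera biases cancel.

{"method": "move_arm", "body": {"moves": [0.1,-40,6,-6,0,0.1,-60,7,-6,0,0.1,-60,7,0,0,0.1,-60,7,0,0,0.1,-60,7,0,0,0.1,-60,7,0,0,0.1,-60,7,0,0,0.1,-49,7,6,0,0.1,-27,3,6,0,0.1,0,0,0,0]}}

```text
t: 10.95
tool_pos: [512.4, -233.7, 186.0]
tcp_rot: [[0.216, 0.976, -0.003], [0.976, -0.216, 0.002], [0.001, -0.003, -1.0]]
force: [0.1, -0.2, -0.3]
grip_width: 18.7
grasp_force: 49.1
```

```bash
cat >> h.py <<'E'
def dark(f,p,thr=None,w=22):
    x,y=int(p[0]),int(p[1]); g=cv2.GaussianBlur(cv2.cvtColor(f,cv2.COLOR_RGB2GRAY),(3,3),0)[y-w:y+w,x-w:x+w]
    t=thr or cv2.threshold(g,0,255,cv2.THRESH_OTSU)[0]
    n,l,st,ce=cv2.connectedComponentsWithStats((g<t).astype(np.uint8)); i=1+st[1:,4].argmax()
    return ce[i]+[x-w,y-w],st[i].tolist(),t
E
python3 - <<'E'
from h import *
m=arm.camera_model("wrist"); s=arm.state(); f=arm.grab_frame("wrist"); cv2.imwrite("w7raw.png",f[:,:,::-1])
print(s["tool_pos"],s["grip_width"],np.round(s["tcp_rot"][0],3))
q=proj(m,[[513.3,-232.7,44]])[0]; uv,st,t=dark(f,q); print(q,uv,st,t,onz(m,uv,44).round(1))
print(blobs(f,"blue",(280,230,360,310))[:1],blobs(f,"red",(0,0,640,400))[:2],blobs(f,"green",(0,0,640,400))[:2])
# collet in w6
c=cv2.imread("w6raw.png")[:,:,::-1].copy(); mm=dict(m); mm["pose"]=np.load("p6.npy")
g=cv2.cvtColor(c,cv2.COLOR_RGB2GRAY)
e=cv2.HoughCircles(cv2.GaussianBlur(g,(5,5),0)[140:240,268:370],cv2.HOUGH_GRADIENT,1,10,param1=80,param2=12,minRadius=12,maxRadius=45)
if e is not None:
    for x,y,r in e[0][:6]: print("circ",x+268,y+140,r,onz(mm,(x+268,y+140),90).round(1))
print(g[175:206:3,296:344:4])
E
```

```text
[ 512.40647858 -233.65090164  186.04336003] 18.696222077434083 [ 0.216  0.976 -0.003]
[321.70668872 177.12482636] [320.06382979 167.92170213] [0, 0, 44, 32, 1175] 180.0 [ 513.7 -224.9   44. ]
[(1140, [321.2, 267.9], [298, 250, 46, 43])] [(413, [321.6, 111.8], [308, 99, 28, 30])] [(84, [319.4, 52.1], [309, 44, 24, 14])]
circ 318.5 186.5 39.9 [559.1 251.1  90. ]
circ 328.5 180.5 34.3 [566.8 253.8  90. ]
circ 311.5 177.5 36.6 [555.7 258.5  90. ]
circ 326.5 196.5 27.5 [563.  242.6  90. ]
circ 307.5 189.5 29.9 [551.  250.6  90. ]
circ 332.5 166.5 27.5 [571.6 263.1  90. ]
[[ 39  67  69  81  75  76  80  73  68  70  69  59]
 [ 66  68  72 105  98  76  89  95 101  84  67  64]
 [ 68  68  91 101 100  87  88  98 105  72  68  71]
 [ 68  74  87  96  85 102  80  87  80  74  67  67]
 [ 69  78  85  84  71  85 109  80  72  82  75  65]
 [ 86 100  89  75  72  88  97  73  85  90  85  67]
 [ 83 109 102  81  68  73  78  70  83 100  96  69]
 [ 66  95 103  79  68  71  73  71  82 103 105  73]
 [ 66  88  91  72  65  68  85  95  92  73  81  93]
 [ 51  65  69  72  75  76  82 144 150  95  90 138]
 [ 49  61  55  82  84  76  77 179 171 132 133 136]]
```

Run:
```python
import cv2,numpy as np
f=cv2.imread("w7raw.png");g=cv2.cvtColor(f,cv2.COLOR_BGR2GRAY)
print(g[156:204:2,298:346:2])
```

```text
[[149 150 150 148 147 148 153 159 155 153 150 146 151 154 157 155 154 150
  144 140 138 137 140 138]
 [150 150 149 147 147 148 154 158 156 153 148 150 152 153 155 157 155 149
  144 140 139 138 138 136]
 [149 151 148 148 145 146 154 155 155 151 149 147 151 153 156 158 153 149
  145 140 136 137 139 136]
 [151 151 148 146 145 146 153 157 156 151 151 148 150 152 157 155 155 150
  144 139 138 137 137 136]
 [151 150 150 147 144 146 154 155 154 150 148 146 149 154 155 153 154 148
  145 139 139 140 136 137]
 [149 149 149 145 145 146 153 155 155 149 138 132 134 140 149 156 154 150
  144 141 138 137 138 139]
 [152 150 149 146 146 147 153 155 146 127 119 122 121 116 129 147 155 148
  144 139 138 138 138 137]
 [151 150 148 146 144 146 152 152 128 106 101 114 113  98 107 123 144 149
  143 139 140 140 137 134]
 [150 150 148 146 143 145 152 140 115  91  81  84  83  79  82 114 138 147
  144 140 138 140 137 135]
 [149 148 147 145 143 145 152 137 116  83  80  82  82  77  75 114 133 146
  145 140 137 139 137 137]
 [150 149 147 146 143 144 153 139 123  91  77  78  79  73  81 116 132 145
  144 141 136 13
[... 624 characters left out ...]
23 224 224 221 223 228 230 229 228 227 226 228 229 230 230 229 226
  223 220 219 220 219 218]
 [216 215 220 221 218 222 227 229 228 227 227 227 228 230 230 229 229 227
  223 220 221 220 219 219]
 [210 212 213 212 209 217 221 220 220 224 223 223 228 229 230 230 229 225
  222 220 220 220 218 218]
 [211 211 208 206 205 206 213 216 215 216 214 214 221 222 225 229 229 226
  223 219 220 220 219 217]
 [212 209 208 206 205 206 212 216 216 213 213 213 215 215 218 222 227 223
  221 220 220 220 219 218]
 [211 209 210 206 205 206 211 216 216 214 213 212 214 216 216 217 218 214
  215 217 220 219 219 219]
 [210 209 208 206 203 204 213 216 215 214 212 213 213 216 216 216 215 209
  208 207 214 211 215 217]]
```

{"method": "move_arm", "body": {"moves": [0.1,1.5,-0.8,40,0,0.1,0,0,40,0,0.1,0,0,14,0,0.1,0,0,0,0,0.1,0,0,0,0]}}

```text
t: 11.62
tool_pos: [513.6, -230.9, 95.3]
tcp_rot: [[0.212, 0.977, 0.002], [0.977, -0.212, -0.002], [-0.001, 0.002, -1.0]]
force: [0.8, -1.1, -0.8]
grip_width: 18.4
grasp_force: 49.1
```

Run:
```python
from h import *
s=arm.state(); m=arm.camera_model("wrist"); f=arm.grab_frame("wrist"); cv2.imwrite("w8raw.png",f[:,:,::-1]); np.save("p8.npy",m["pose"])
T=np.array(s["tool_pos"]); print(T,s["force"])
q=proj(m,[[T[0],T[1],44],[T[0],T[1],T[2]-35],[T[0],T[1],T[2]-1]]);print(q)
cv2.imwrite("pics/w8.png",np.hstack([cv2.resize(f[200:290,275:365],(540,540),interpolation=1)])[:,:,::-1])
```

```text
[ 513.56422085 -230.92312098   95.3097319 ] [ 0.80554983 -1.1260683  -0.77959499]
[[319.92180006 220.06069705]
 [319.9068476  231.59943996]
 [319.86657577 262.82274429]]
```

View pics/w8.png

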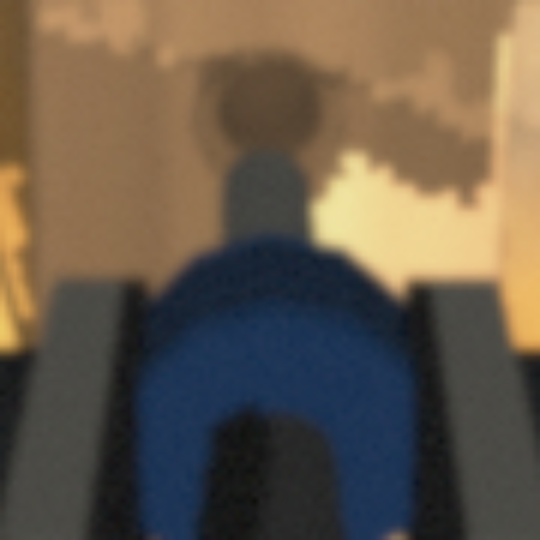

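Zoomed ×6, the hole is centred at about (319.8,218.4) px and the shank tip is laterally aligned at 319.5. The tip has to go about 1.3 mm further along tool +x before descending.

{"method": "move_arm", "body": {"moves": [0.1,1.3,0,8,0,0.1,0,0,8,0,0.1,0,0,4,0,0.1,0,0,4,0,0.1,0,0,4,0]}}

```text
t: 12.3
tool_pos: [513.2, -229.8, 65.7]
tcp_rot: [[0.213, 0.977, 0.0], [0.977, -0.213, -0.001], [-0.0, 0.001, -1.0]]
force: [0.8, -2.6, 1.1]
grip_width: 18.8
grasp_force: 49.3
```

{"method": "move_arm", "body": {"moves": [0.1,0,0,8,0,0.1,0,0,7,0,0.1,0,0,3,0,0.1,0,0,1,0,0.1,0,0,0,0]}}

```text
t: 12.92
tool_pos: [513.1, -230.0, 46.7]
tcp_rot: [[0.213, 0.977, 0.0], [0.977, -0.213, -0.001], [-0.001, 0.0, -1.0]]
force: [-0.3, -5.2, 1.0]
grip_width: 18.9
grasp_force: 49.2
```

{"method": "move_arm", "body": {"moves": [0.1,-0.5,0,1,0,0.1,0,0,1,0,0.1,0,0,0,0]}}

```text
t: 13.3
tool_pos: [513.0, -230.3, 45.1]
tcp_rot: [[0.213, 0.977, 0.0], [0.977, -0.213, -0.001], [-0.001, 0.0, -1.0]]
force: [-1.4, -4.7, 5.2]
grip_width: 18.4
grasp_force: 49.8
```

{"method": "move_arm", "body": {"moves": [0.1,-0.3,0,1,0,0.1,0,0,0,0,0.3,0,0,0,0,0.5,0,0,0,0,0.5,0,0,0,0,0.5,0,0,-40,0,0.5,0,0,-50,0,0.5,0,0,-50,0,0.5,0,0,0,0]}}

```text
t: 14.42
tool_pos: [514.1, -230.8, 187.2]
tcp_rot: [[0.213, 0.977, 0.006], [0.977, -0.213, -0.004], [-0.003, 0.006, -1.0]]
force: [0.4, 0.0, -0.6]
grip_width: 42.6
grasp_force: 0.0
```

```bash
cat >> h.py <<'E'
def collar(f,c,p,w=45,smin=110,vmin=40):
    x,y=int(p[0]),int(p[1]); h=cv2.cvtColor(f,cv2.COLOR_RGB2HSV); k=np.zeros(h.shape[:2],np.uint8)
    for a,b in HUE[c]: k|=cv2.inRange(h,(a,smin,vmin),(b,255,255))
    z=np.zeros_like(k); z[max(y-w,0):y+w,x-w:x+w]=k[max(y-w,0):y+w,x-w:x+w]
    n,l,st,ce=cv2.connectedComponentsWithStats(z); i=1+st[1:,4].argmax(); b=st[i]
    return (b[0]+b[2]/2-.5,b[1]+b[3]/2-.5),b.tolist()
E
python3 - <<'E'
from h import *
s=arm.state(); m=arm.camera_model("wrist"); f=arm.grab_frame("wrist"); cv2.imwrite("w9raw.png",f[:,:,::-1]); np.save("p9.npy",m["pose"])
print(np.round(s["tool_pos"],1),np.round(s["tcp_rot"][0],3),s["grip_width"],s["force"])
H=np.array([512.9,-230.5]);D=np.array([10.6,49.7])
for c,k in(("blue",0),("red",1),("green",2)):
    X=H+k*D/50.8*50; q=proj(m,[[*X,51],[*X,44],[*X,58]]); uv,b=collar(f,c,q[0],22); print(c,q.round(1).tolist(),uv,b,onz(m,uv,51).round(1))
E
```

```text
[ 514.1 -230.8  187.2] [0.213 0.977 0.006] 42.61915553444117 [ 0.4288061   0.01369239 -0.55631751]
blue [[317.8, 179.7], [317.8, 177.3], [317.8, 182.1]] (np.float64(318.0), np.float64(178.0)) [306, 166, 25, 25, 361] [ 513.4 -229.2   51. ]
red [[317.4, 116.3], [317.4, 115.4], [317.4, 117.3]] (np.float64(318.5), np.float64(117.0)) [305, 103, 28, 29, 424] [ 524.1 -182.3   51. ]
green [[316.9, 45.8], [317.0, 46.6], [316.9, 45.0]] (np.float64(319.0), np.float64(52.5)) [306, 44, 27, 18, 166] [ 534.3 -137.4   51. ]
```

{"method": "move_arm", "body": {"moves": [0.5,25,-0.8,0,0,0.5,25,-0.8,0,0,0.5,0,0,40,0,0.5,0,0,37,0,0.5,0,0,0,0,0.5,0,0,0,0]}}

```text
t: 15.22
tool_pos: [522.3, -181.3, 107.4]
tcp_rot: [[0.213, 0.977, 0.0], [0.977, -0.213, -0.0], [-0.0, 0.0, -1.0]]
force: [-0.7, 0.1, 0.2]
grip_width: 42.8
grasp_force: 0.0
```

Run:
```python
from h import *
s=arm.state(); m=arm.camera_model("wrist"); f=arm.grab_frame("wrist"); cv2.imwrite("w10raw.png",f[:,:,::-1]); np.save("p10.npy",m["pose"])
T=np.array(s["tool_pos"]);print(T.round(1),s["force"])
q=proj(m,[[*T[:2],z] for z in(44,51,58)]);print(q.round(1).tolist())
uv,b=collar(f,"red",q[1],60);print(uv,b,onz(m,uv,51).round(1))
# blue neighbour: below fingers? 
g=cv2.cvtColor(f,cv2.COLOR_RGB2HSV)
x,y,w,hh=b[:4]
mk=(cv2.inRange(g,(0,110,40),(8,255,255))|cv2.inRange(g,(172,110,40),(180,255,255)))
for r in range(y,y+hh,3):
    c=np.where(mk[r,x:x+w])[0]; print(r,x+c.min(),x+c.max(),end="; ")
# blue in w5 for comparison: same tool height above collar
```

```text
[ 522.3 -181.3  107.4] [-0.6998406   0.09821263  0.18287179]
[[320.1, 212.6], [320.1, 216.9], [320.1, 221.4]]
(np.float64(324.0), np.float64(215.0)) [306, 198, 37, 35, 748] [ 524.8 -180.6   51. ]
198 321 326; 201 315 333; 204 311 336; 207 309 338; 210 308 339; 213 307 341; 216 307 341; 219 306 342; 222 306 342; 225 307 340; 228 308 339; 231 310 337;
```

{"method": "move_arm", "body": {"moves": [0.5,0,1.2,30,0,0.5,0,0,22,0,0.5,0,0,9.5,0,0.3,0,0,0,0,0.1,0,0,0,0,0.1,0,0,0,0,0.1,0,0,0,0,0.1,0,0,0,0]}}

```text
t: 16.27
tool_pos: [523.7, -181.6, 46.4]
tcp_rot: [[0.213, 0.977, 0.002], [0.977, -0.213, -0.001], [-0.001, 0.002, -1.0]]
force: [-1.5, -0.2, 6.1]
grip_width: 18.5
grasp_force: 49.2
```

{"method": "move_arm", "body": {"moves": [0.1,0,0,-10,0,0.1,0,0,-30,0,0.1,0,0,-50,0,0.1,0,0,-52,0,0.1,0,0,0,0]}}

```text
t: 16.9
tool_pos: [524.4, -182.0, 191.7]
tcp_rot: [[0.213, 0.977, 0.007], [0.977, -0.213, -0.004], [-0.003, 0.008, -1.0]]
force: [0.1, -0.7, 0.2]
grip_width: 18.2
grasp_force: 49.6
```

Run:
```python
from h import *
s=arm.state(); m=arm.camera_model("wrist"); f=arm.grab_frame("wrist"); cv2.imwrite("w11raw.png",f[:,:,::-1])
T=np.array(s["tool_pos"]);print(T.round(1),s["force"],s["grip_width"])
print(proj(m,[T+[0,0,-1],T+[0,0,13]]).round(1))
def edges(f,c):
    h=cv2.cvtColor(f,cv2.COLOR_RGB2HSV); k=np.zeros(h.shape[:2],np.uint8)
    for a,b in HUE[c]: k|=cv2.inRange(h,(a,110,30),(b,255,255))
    k=k[235:310,280:360]
    for r in range(0,70,4):
        w=np.where(k[r])[0]; print(r+235,(w.min()+280,w.max()+280) if len(w) else None,end=" ")
    c=np.where(k[:,36:46].any(1))[0]; print("top",c.min()+235)
edges(f,"red"); edges(cv2.imread("w6raw.png")[:,:,::-1].copy(),"blue"); edges(cv2.imread("w7raw.png")[:,:,::-1].copy(),"blue")
# shank tip rows
for n in("w11raw.png","w7raw.png"):
    g=cv2.cvtColor(cv2.imread(n),cv2.COLOR_BGR2GRAY); print(n); print(g[222:252:2,306:336:2])
```

```text
[ 524.4 -182.   191.7] [ 0.05353736 -0.69069829  0.21448669] 18.185574662765177
[[319.9 262.8]
 [320.  279.7]]
235 None 239 None 243 (np.int64(313), np.int64(328)) 247 (np.int64(307), np.int64(335)) 251 (np.int64(303), np.int64(339)) 255 (np.int64(300), np.int64(341)) 259 (np.int64(300), np.int64(341)) 263 (np.int64(298), np.int64(343)) 267 (np.int64(298), np.int64(343)) 271 (np.int64(298), np.int64(343)) 275 (np.int64(298), np.int64(344)) 279 (np.int64(298), np.int64(344)) 283 (np.int64(298), np.int64(343)) 287 (np.int64(298), np.int64(343)) 291 (np.int64(304), np.int64(337)) 295 None 299 None 303 None top 241
235 None 239 None 243 (np.int64(313), np.int64(330)) 247 (np.int64(306), np.int64(335)) 251 (np.int64(301), np.int64(339)) 255 (np.int64(300), np.int64(340)) 259 (np.int64(299), np.int64(343)) 263 (np.int64(298), np.int64(344)) 267 (np.int64(297), np.int64(344)) 271 (np.int64(298), np.int64(344)) 275 (np.int64(298), np.int64(344)) 279 (np.int64(298), np.int64(343)) 283 (np.int64(298), np.int64(343)) 287 (np.int64(298), np.int64(343)) 291 (np.int64(306), np.int64(335)) 295 None
[... 1747 characters left out ...]
8 186]
 [137  85  78  76  63  62  65  66  64  70 155 204 167 118 179]
 [118  85 107  82  64  64  64  63  66  63 102 197 206 159 174]
 [145 102 117  82  63  64  62  65  66  64  81 189 212 191 166]
 [173 149 125  86  64  64  65  63  62  65  70 145 207 209 190]
 [197 188 142  85  64  61  56  59  58  58  63  95 176 216 207]
 [201 177 127  74  53  46  40  37  38  45  46  67 137 197 200]
 [176 109  63  44  35  35  29  34  34  28  33  36  55  98 168]
 [ 94  43  30  34  34  29  28  30  33  36  36  34  33  35  83]
 [ 39  34  32  30  32  34  34  31  30  35  31  32  33  35  36]
 [ 30  30  28  35  30  33  28  33  33  27  29  36  31  31  32]
 [ 30  33  34  32  33  37  31  35  39  33  37  34  35  32  33]]
```

The red bit sits in the hand exactly as the blue one did, so the collet target is the TCP pose of the blue grasp, (557.9, 245.1).

{"method": "move_arm", "body": {"moves": [0.1,40,-5,0,0,0.1,58,-8,0,0,0.1,58,-8,0,0,0.1,58,-8,0,0,0.1,58,-8,0,0,0.1,58,-8,0,0,0.1,58,-8,0,0,0.1,36,-5,0,0,0.1,0,0,20,0,0.1,0,0,0,0]}}

```text
t: 18.2
tool_pos: [555.4, 245.3, 164.6]
tcp_rot: [[0.212, 0.977, -0.006], [0.977, -0.212, -0.001], [-0.003, -0.005, -1.0]]
force: [-0.0, -0.0, -0.4]
grip_width: 18.2
grasp_force: 49.6
```

{"method": "move_arm", "body": {"moves": [0.1,0,0,10,0,0.1,0,0,0,0,0.1,0,0,0,0]}}

```text
t: 18.58
tool_pos: [556.9, 245.0, 157.7]
tcp_rot: [[0.213, 0.977, 0.0], [0.977, -0.213, 0.0], [0.0, 0.0, -1.0]]
force: [-0.1, 0.6, -0.5]
grip_width: 18.5
grasp_force: 49.6
```

{"method": "move_arm", "body": {"moves": [0.1,0.3,1,14,0,0.1,0,0,12,0,0.1,0,0,4,0,0.1,0,0,4,0,0.1,0,0,4,0,0.1,0,0,0,0]}}

```text
t: 19.32
tool_pos: [557.7, 245.4, 119.1]
tcp_rot: [[0.213, 0.977, -0.0], [0.977, -0.213, -0.0], [-0.0, -0.0, -1.0]]
force: [0.0, -0.5, -1.1]
grip_width: 18.3
grasp_force: 49.6
```

Tip about 8 mm inside the mouth with no contact force. Continuing.

{"method": "move_arm", "body": {"moves": [0.1,0,0,6,0,0.1,0,0,6,0,0.1,0,0,4,0,0.1,0,0,4,0,0.1,0,0,3,0,0.1,0,0,2,0,0.1,0,0,0,0]}}

```text
t: 20.2
tool_pos: [557.6, 245.6, 94.5]
tcp_rot: [[0.213, 0.977, -0.0], [0.977, -0.213, 0.0], [0.0, -0.0, -1.0]]
force: [-2.4, -0.4, 2.4]
grip_width: 18.5
grasp_force: 49.9
```

{"method": "move_arm", "body": {"moves": [0.1,0,0,1,0,0.1,0,0,0.7,0,0.1,0,0,0,0]}}

```text
t: 20.58
tool_pos: [557.7, 245.6, 94.2]
tcp_rot: [[0.213, 0.977, 0.001], [0.977, -0.213, 0.001], [0.001, 0.001, -1.0]]
force: [-6.6, 0.4, 13.0]
grip_width: 18.4
grasp_force: 51.0
```

{"method": "move_arm", "body": {"moves": [0.1,0,0,1,0,0.1,0,0,0,0,0.3,0,0,0,0,0.5,0,0,0,0,0.5,0,0,0,0]}}

```text
t: 21.2
tool_pos: [557.9, 245.3, 91.3]
tcp_rot: [[0.213, 0.977, -0.0], [0.977, -0.213, -0.0], [-0.0, -0.0, -1.0]]
force: [-0.0, 0.2, 0.2]
grip_width: 42.6
grasp_force: 0.0
```

Run:
```python
from h import *
s=arm.state(); m=arm.camera_model("wrist"); f=arm.grab_frame("wrist"); cv2.imwrite("w12raw.png",f[:,:,::-1])
T=np.array(s["tool_pos"]);print(T.round(1),s["force"],s["grip_width"])
print(proj(m,[[557.7,245.4,z] for z in(92,99,106)]).round(1).tolist())
def edges(f,c):
    h=cv2.cvtColor(f,cv2.COLOR_RGB2HSV); k=np.zeros(h.shape[:2],np.uint8)
    for a,b in HUE[c]: k|=cv2.inRange(h,(a,110,30),(b,255,255))
    k=k[225:310,280:360]
    for r in range(0,80,4):
        w=np.where(k[r])[0]; print(r+225,(int(w.min()+280),int(w.max()+280)) if len(w) else None,end=" ")
    c=np.where(k[:,36:46].any(1))[0]; print("top",c.min()+225)
edges(f,"red"); edges(cv2.imread("pics/w5.png")[:,:,::-1].copy()[:1] if 0 else cv2.resize(cv2.copyMakeBorder(cv2.resize(cv2.imread("pics/w5.png"),(320,300)),100,0,160,160,cv2.BORDER_CONSTANT),(640,400))[:,:,::-1].copy(),"blue")
```

```text
[557.9 245.3  91.3] [-0.00346525  0.2287235   0.23587082] 42.61967377249616
[[319.4, 264.5], [319.3, 272.7], [319.3, 281.7]]
225 None 229 None 233 None 237 None 241 None 245 (310, 331) 249 (304, 337) 253 (300, 340) 257 (299, 341) 261 (298, 342) 265 (297, 344) 269 (296, 345) 273 (295, 346) 277 (295, 347) 281 (295, 347) 285 (296, 345) 289 (297, 344) 293 (300, 342) 297 (303, 304) 301 None top 243
225 None 229 None 233 None 237 None 241 (308, 331) 245 (306, 335) 249 (301, 339) 253 (300, 340) 257 (299, 342) 261 (298, 344) 265 (297, 345) 269 (296, 346) 273 (296, 346) 277 (297, 345) 281 (299, 344) 285 (300, 341) 289 (304, 336) 293 None 297 None 301 None top 238
```

{"method": "move_arm", "body": {"moves": [0.5,0,0,-30,0,0.5,0,0,-45,0,0.4,0,0,-10,0.171,0.4,0,0,0,0.171,0.4,0,0,0,0.171,0.4,0,0,0,0.171,0.4,0,0,0,0.171,0.4,-46,0,0,0,0.4,-46,0,0,0,0.4,0,0,0,0]}}

```text
t: 22.5
tool_pos: [474.8, 200.3, 176.7]
tcp_rot: [[0.877, 0.48, -0.002], [0.48, -0.877, -0.0], [-0.002, -0.0, -1.0]]
force: [1.1, 0.6, 0.5]
grip_width: 34.0
grasp_force: 0.0
```

Run:
```python
from h import *
s=arm.state(); m=arm.camera_model("wrist"); f=arm.grab_frame("wrist"); cv2.imwrite("w13raw.png",f[:,:,::-1])
T=np.array(s["tool_pos"]);print(T.round(1),np.round(s["tcp_rot"],3).tolist())
a=np.deg2rad(208.8); g=cv2.cvtColor(f,cv2.COLOR_RGB2GRAY)
for r in(70,92,115,130):
    q=proj(m,[[557.5+r*np.cos(a),245.4+r*np.sin(a),80]])[0]; print(r,q.round(1)); v=int(q[1]); print(g[v,int(q[0])-30:int(q[0])+32:2])
```

```text
[474.8 200.3 176.7] [[0.877, 0.48, -0.002], [0.48, -0.877, -0.0], [-0.002, -0.0, -1.0]]
70 [319.7 162.2]
[ 45  54  55  42  38  36  34  37  56  77  93 134 163 133 116 116 118 175
 176 147 161 163 162 159 165 171 170 167 163 164 164]
92 [319.8 193.1]
[107 103 101  95  82  94 113 122 121 123 116 128 161 129 110 109 115 162
 168 117  96  94  93  91  90  90  94  93 137 174 178]
115 [319.9 223.6]
[ 90  81  81  78  78  73  68  73  79  77  74  67  74  91  92  97  96  94
  82 133 149 151 149 149 150 152 156 160 163 166 169]
130 [319.9 242.6]
[100  98  98  98  99 102 101  98  82  87  94  92  75  40  32  27  28  54
  88  97  95 129 156 151 129 125 144 159 164 162 160]
```

The handle is centred at column 319, as predicted. Descending and swinging clockwise.

{"method": "move_arm", "body": {"moves": [0.4,0,0,45,0,0.4,0,0,45,0,0.4,0,0,25,0,0.24,0,0,0,0,0.24,0,0,0,0,0.24,0.7,-8,0,0.0875,0.24,1.4,-16,0,0.175,0.24,1.4,-16,0,0.175,0.24,1.4,-16,0,0.175,0.24,1.4,-16,0,0.175]}}

```text
t: 23.8
tool_pos: [470.3, 271.8, 63.0]
tcp_rot: [[0.958, -0.287, 0.002], [-0.287, -0.958, -0.0], [0.002, -0.0, -1.0]]
force: [1.0, -3.3, -0.2]
grip_width: 20.6
grasp_force: 1.4
```

{"method": "move_arm", "body": {"moves": [0.24,1.4,-16,0,0.175,0.24,0.8,-10,0,0.11,0.24,0.2,-5,0,0.055,0.24,0,0,0,0]}}

```text
t: 24.3
tool_pos: [484.5, 299.6, 62.9]
tcp_rot: [[0.811, -0.585, 0.003], [-0.585, -0.811, 0.001], [0.002, -0.002, -1.0]]
force: [-0.3, 0.1, 0.5]
grip_width: 20.6
grasp_force: 0.0
```

{"method": "move_arm", "body": {"moves": [0.24,0.2,-3,0,0.03,0.24,0,-2,0,0,0.24,0,-1,0,0,0.24,0,0,0,0]}}

```text
t: 24.8
tool_pos: [485.6, 301.0, 62.2]
tcp_rot: [[0.792, -0.61, -0.005], [-0.61, -0.792, -0.006], [-0.0, 0.008, -1.0]]
force: [-10.7, -15.6, 11.6]
grip_width: 20.7
grasp_force: 9.5
```

Tight stop reached at about 19 N. Backing off and lifting clear.

{"method": "move_arm", "body": {"moves": [0.35,0,5,0,0,0.4,0,0,-40,0,0.4,0,0,-60,0,0.4,-40,0,-30,0,0.4,0,0,0,0,0.4,0,0,0,0]}}

```text
t: 25.55
tool_pos: [452.8, 324.0, 191.1]
tcp_rot: [[0.792, -0.61, -0.0], [-0.61, -0.792, -0.0], [-0.0, 0.0, -1.0]]
force: [-0.4, -0.1, 0.1]
grip_width: 34.2
grasp_force: 0.0
```

Run:
```python
from h import *
s=arm.state(); m=arm.camera_model("wrist"); f=arm.grab_frame("wrist")
T=np.array(s["tool_pos"]);print(T.round(1),s["force"])
q=proj(m,[[557.7,245.4,z] for z in(92,99,106)]);print(q.round(1).tolist()); print(collar(f,"red",q[1],30))
g=cv2.cvtColor(f,cv2.COLOR_RGB2GRAY); a=np.deg2rad(145.8)
for r in(92,130):
    q=proj(m,[[557.5+r*np.cos(a),245.4+r*np.sin(a),80]])[0]; print(r,q.round(1),g[int(q[1]),int(q[0])-24:int(q[0])+25:2])
t=arm.grab_frame("top"); sc=arm.grab_frame("scene"); mt,ms=arm.camera_model("top"),arm.camera_model("scene")
for nm,X in(("worn",[512.9,-230.5]),("new",[557.7,245.4])):
    c,z=("blue",51) if nm=="worn" else ("red",99)
    for n,F,M in(("top",t,mt),("scene",sc,ms)):
        p=proj(M,[[*X,z]])[0]
        try: print(nm,n,p.round(1),collar(F,c,p,9,90,30))
        except Exception as e: print(nm,n,p,"none")
p=proj(ms,[[523.3,-181.6,51]])[0]; print("red was",p,"earlier blob 398.4 180.7")
```

```text
[452.8 324.  191.1] [-0.3595761  -0.10955927  0.07074223]
[[316.4, -11.2], [316.3, -14.0], [316.1, -17.0]]
((np.float64(316.5), np.float64(4.0)), [303, 0, 28, 9, 174])
92 [324.9 138.7] [167 166 164 166 172 174 178 180 159 190 174 131 127 128 155 174 145 168
 171 164 163 165 166 169 176]
130 [327.7 190. ] [104 132 156 160 167 153 106  77  74  62  30  24  23  31  43  67  73  71
  66  66  61  58  63  64  65]
worn top [421.8 221.5] ((np.float64(421.5), np.float64(221.5)), [419, 219, 6, 6, 25])
worn scene [412.2 175.8] ((np.float64(412.5), np.float64(176.0)), [410, 174, 6, 5, 27])
new top [275.7 206.5] ((np.float64(275.0), np.float64(206.5)), [272, 203, 7, 8, 32])
new scene [267.7 228. ] ((np.float64(266.5), np.float64(229.0)), [263, 225, 8, 9, 54])
red was [398.34792742 180.73749568] earlier blob 398.4 180.7
```

```bash
python3 -c "
from workcell import arm
print(arm.close_job())"
```

```text
the job is handed in; nothing more can be done
None
```

The job is handed in at about 26 s, with no verdict returned: the worn bit is in the once-empty rack hole, the new bit is seated in the collet, the spanner is back at its tight stop, and the arm is clear of everything; I never went near the yellow bit, green bit or caliper, but did not re-measure them at the end.

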